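# Hold a mortar prism in the corner of the squareness gauge

### The arm

A 7-joint arm with a two-finger parallel gripper is mounted at the origin on the work surface. World frame = base frame: x ahead of the robot, y to its left, z up, the work surface at z = 0. Lengths are in m, angles in rad, forces in N, time in s.
With the tool pointing down it reaches from about 0.425 to 0.925 m from the base axis. Payload 6.8 kg.
Tool frame: the origin (TCP) lies on the mounting face of the last link; the fingertips stand 182 mm ahead of it and the grasp point (between the pads) lies 163 mm ahead of it; z points along the fingers, y is the line along which they close (so a half turn about z gives the same grasp; the last joint's range is limited). The gripper opens to 88 mm and grips with 3 to 60 N. Pads are 20 mm wide; open, the fingers measure 115 mm over their backs; the gripper's body (75 mm by 178 mm) begins 61 mm behind the grasp point.
Start: joints at [1.001, 0.477, 0.022, 1.555, -0.011, 1.109, -0.083], TCP at [0.301, -0.604, 0.405] pointing down, gripper open.
Joint ranges: [-2.96, 2.96], [-0.34, 2.1], [-1.41, 1.46], [0.24, 2.44], [-1.37, 4.51], [0.17, 1.92], [-2.96, 2.96]. Speed limits (rad/s): [2.39, 2.39, 3.14, 3.14, 3.14, 3.14, 3.14].

### API

Orientations are given as a unit quaternion [w, x, y, z].
In Python, from rig import sense, get_image, get_calibration, sign_off gives the robot as it stands.
- The arm moves only by the tool send_rows, never from a script. Its argument "steps" is a list of rows, each a list of 4 numbers: the shift along the tool's x, y, z in cm, then the turn about the tool's z in degrees. A call has 1 to 5 rows; each row is the pose to reach, as a shift and turn from the pose commanded when the call began, along the tool's axes at that moment; what a row does not reach only later rows make up. A row lasts 1/12 s, in which the tool goes at most 41.7 mm and 7.16 degrees, less where a joint would pass 70% of its speed; a pose out of reach is approached as far as the arm can. A call with a gripper value outside its range is refused whole. "claw" is the opening, from 0 (shut) to 1 (fully open), set as the call begins (left out, the last holds). The fingers move at their own pace and stop on an object; the grip force is fixed at half the most. Time passes only in rows, so rows that repeat a pose let the fingers close. It gives the time, the measured TCP pose, the force, the opening and the grip force at its end, in the units of the state.
- sense(): the state, without advancing time (a new reading comes with each control period).
- get_image(name): name is "scene" or "side" or "wrist"; returns the picture (384x512x3 uint8, blue, green, red); there is no depth.
- get_calibration(name): a dict with "vfov" (degrees; the focal length in pixels is half the picture's height over the tangent of half this angle, whatever the lens; pixels are square), "cx", "cy" (the principal point, pixels), "origin" and "attitude" of the camera in the world; the wrist camera has in their place "mount" (4x4, takes a point from camera to tool coordinates, whose origin is the TCP and whose axes are the flange's). Camera axes: x right, y down, z forward; pixel columns grow to the right and rows downward; lengths in m; the calibration is good to about 2 mm. A picture is of the moment at which its call begins: read the wrist's pose just before it. get_calibration takes no time and is no camera call.
- sign_off(): hands the job in; it is judged then, once.
The state is a dict: "t": time; "qpos": joint angles; "qvel": joint speeds; "tau": joint torques, N m; "tcp_pos": TCP position; "tool_rot": TCP orientation; "wrist_force": force on the tool from outside, world axes, zero at the start; "torque": the same for the moment, N m; "opening": finger opening in m; "grasp_force": force on a finger pad.
Only numpy, scipy, OpenCV 4.12 (cv2) and the standard library are available. Lean on these libraries where they do the work, as an engineer would, in place of code of your own. Each camera call takes 0.05 s, during which the arm holds its last target. There are 200 camera calls.

### The job

Lift the white mortar prism off the drying rack, lay it flat on the steel plate of the squareness gauge, and gently slide it home into the corner so that its long side is flush against the long fence and its end is against the end stop, pushing in the dial's plunger. Keep it pressed against both at once for at least three seconds while the dial is read, and finish still holding it pressed there. Leave the other two prisms lying where they are, and do not drop or slam the white one.

Things in the scene. Friction and masses are not known exactly. Their poses are not given: they have to be found in the camera images.
- prism_white: the white mortar prism, a solid bar 160 x 40 x 40 mm, 0.35 to 0.55 kg, loose, lying on the drying rack. Origin at its centre; its x axis runs along its length, z up at the start. Both ends and all four long sides are alike
- prism_grey: the mid-grey mortar prism, same size, loose, lying on the rack beside the white one; origin at its centre, x along its length. To be left alone
- prism_dark: the dark grey mortar prism, same size, loose, lying on the rack; origin at its centre, x along its length. To be left alone
- rack: the drying rack: a plywood board 200 (x) x 320 (y) x 12 mm with two wooden battens along y on top (16 mm wide, at x = -50 and +50 mm), their tops 24 mm above the bench. Fixed. Origin under its centre, z up. The three prisms lie across the battens, about parallel to the rack's x axis, side by side some 100 mm apart along y; which is where varies
- gauge: the squareness gauge, fixed: a smooth, lightly oiled steel plate 260 (x) x 130 (y) mm, upper face 22 mm above the bench, with two fences and, beyond the end stop, a post (x = 111 to 125 mm, 63 mm high) with a dial indicator (42 mm across, face up, at x = 146, y = 15 mm, 62 mm high). Origin under the plate's centre on the bench, z up. Gauge and rack stand on either side of the robot, either way round
- corner (a point): the inner corner of the gauge, where the faces of the two fences and the upper face of the plate would meet; axes as the gauge's: x towards the end stop, y towards the long fence, z up. A prism that is home lies along x with its centre 80 mm back (-x), 20 mm aside (-y) and 20 mm up from here
- fence_long: the long fence, a dark steel bar 165 mm long (x), 20 mm thick and 12 mm high above the plate, fixed to the gauge. Origin at the centre of its working face, which looks along the gauge's -y. It ends 15 mm short of the end stop's face. A push of 10 to 15 N seats a prism on it; friction of mortar on the gauge (0.3 to 0.4) may stop a weaker push short
- fence_end: the end stop, a dark steel block 64 mm wide (y), 18 mm thick and 12 mm high above the plate, fixed to the gauge. Origin at the centre of its working face, which looks along the gauge's -x. A push of 10 to 15 N seats a prism on it
- plunger (a joint): travel of the dial indicator's brass-tipped plunger in m: 0 when free, when its tip stands 5 mm out from the end stop's face, 28 mm above the plate and above the middle of a seated prism's end; 0.005 when a prism's end is on the stop. Spring of 1 N at first, 1.6 N at 5 mm
Mind the look-alikes: they are no part of the job. What is shaped like the prism_white but brown or turquoise is not meant.

How it is judged:
By the outcome, as a careful person would: the job done as asked, in the order asked, and still so for the second after the job is handed in, while the arm keeps its last pose, push and grip.
It also fails if it takes over 61 s, if anything falls off the work surface, if the arm or the gripper's body presses on something with over 40 N, if the wrist force passes 120 N, or if a joint passes its speed limit or range.

## Working session

There is one attempt and no reset: what is moved stays moved. The work goes in short steps, Python scripts to look and compute and a tool call to move; the robot and the scene stay as the last step left them, time stands still between calls to the robot, and variables do not carry over. Pictures are saved under pics/ and viewed, at most 10 in all, crops included, and the job is handed in when it is done.

Besides the shell and the picture viewer there is one more tool, called after "Request:" as name([rows], argument=value, ...), one row to a line, values as JSON. send_rows: Moves the arm, as the interface text tells. Its arguments: {"type":"object","properties":{"steps":{"type":"array","items":{"type":"array","items":{"type":"number"}}},"claw":{"type":"number"}},"required":["steps"]}

```bash
mkdir -p pics; python3 - <<'E'
from rig import *
import cv2,numpy as np
s=sense();print({k:np.round(v,3).tolist() for k,v in s.items()})
a=get_image("scene");b=get_image("side")
cv2.imwrite("pics/scene.png",a);cv2.imwrite("pics/side.png",b)
for n in("scene","side","wrist"):print(n,get_calibration(n))
E
```

```text
{'t': 0.0, 'qpos': [1.001, 0.478, 0.022, 1.556, -0.012, 1.109, -0.083], 'qvel': [0.002, -0.0, 0.0, 0.001, 0.001, 0.001, -0.003], 'tau': [0.0, -58.285, 1.535, -27.26, -0.054, 0.017, 0.0], 'tcp_pos': [0.301, -0.604, 0.404], 'tool_rot': [-0.001, 0.973, 0.229, -0.0], 'wrist_force': [0.105, 0.235, -0.404], 'torque': [-0.02, -0.001, -0.001], 'grasp_force': 0.0, 'opening': 0.088}
scene {'vfov': 44.5520299812113, 'cx': 251.5262786276353, 'cy': 197.70648494855735, 'origin': array([1.35404897, 0.13687695, 0.98865394]), 'attitude': array([-0.23258623,  0.61878843,  0.70063726, -0.26853669])}
side {'vfov': 54.60888364930867, 'cx': 254.9231074332213, 'cy': 193.26370629161417, 'origin': array([0.17821158, 0.72983556, 0.55926617]), 'attitude': array([ 0.11589677, -0.20845436,  0.84466386, -0.47922612])}
wrist {'vfov': 58.30101531191049, 'cx': 258.8258308356951, 'cy': 190.3946620076377, 'mount': array([[ 7.78734405e-04, -9.61757431e-01, -2.73901510e-01,
         7.47343330e-02],
       [ 9.99999460e-01,  5.60608312e-04,  8.74638385e-04,
         5.50707880e-04],
       [-6.87638503e-04, -2.73902044e-01,  9.61757349e-01,
         2.03734055e-02],
       [ 0.00000000e+00,  0.00000000e+00,  0.00000000e+00,
         1.00000000e+00]])}
```

View pics/scene.png

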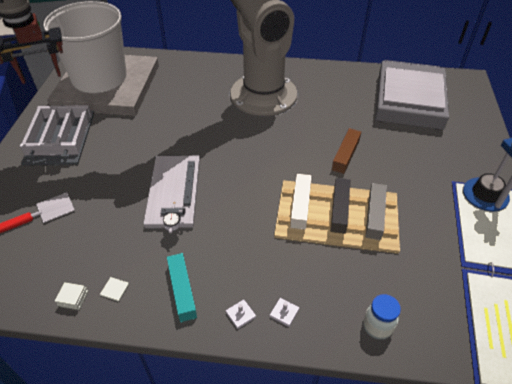

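View pics/side.png

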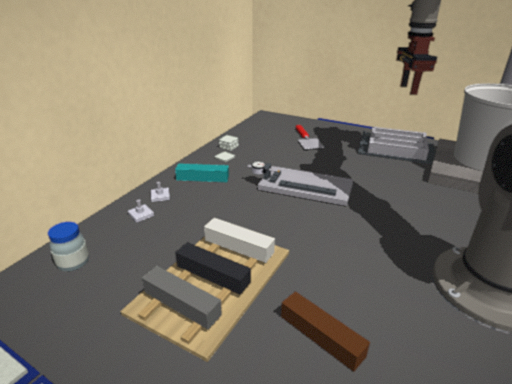

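The scene picture shows the white prism at about (301,201) on the rack. The gauge is at (172,191), with its dial at (171,219) and the long fence at (190,184). The side picture shows the white prism at (239,239). The brown and turquoise bars are decoys. Next I'll measure from an enlarged crop.

```bash
cat > h.py <<'E'
import numpy as np,cv2
from scipy.spatial.transform import Rotation as R
from rig import *
def rot(q): return R.from_quat(np.r_[q[1:],q[0]]).as_matrix()
def cam(n,s=None):
    c=get_calibration(n)
    f=192/np.tan(np.radians(c["vfov"]/2))
    if n=="wrist":
        s=s or sense();Q=rot(s["tool_rot"]);M=c["mount"]
        return f,c["cx"],c["cy"],Q@M[:3,:3],Q@M[:3,3]+s["tcp_pos"]
    return f,c["cx"],c["cy"],rot(c["attitude"]),np.array(c["origin"])
def px2w(C,uv,z):
    f,cx,cy,Rm,o=C;uv=np.atleast_2d(uv).astype(float)
    d=np.c_[(uv[:,0]-cx)/f,(uv[:,1]-cy)/f,np.ones(len(uv))]@Rm.T
    return o+d*((z-o[2])/d[:,2])[:,None]
def w2px(C,P):
    f,cx,cy,Rm,o=C;p=(np.atleast_2d(P)-o)@Rm
    return np.c_[cx+f*p[:,0]/p[:,2],cy+f*p[:,1]/p[:,2]]
E
python3 - <<'E'
from h import *
a=cv2.imread("pics/scene.png")
c=cv2.resize(a[145:240,135:335],None,fx=4,fy=4,interpolation=cv2.INTER_CUBIC)
cv2.imwrite("pics/c1.png",c)
C=cam("scene")
for n,uv,z in[("white",(301,201),.05),("dial",(171,219),.062),("base",(263,95),0)]:print(n,px2w(C,uv,z).round(3))
E
```

```text
white [[0.523 0.158 0.05 ]]
dial [[ 0.635 -0.167  0.062]]
base [[ 0.001 -0.001  0.   ]]
```

View pics/c1.png

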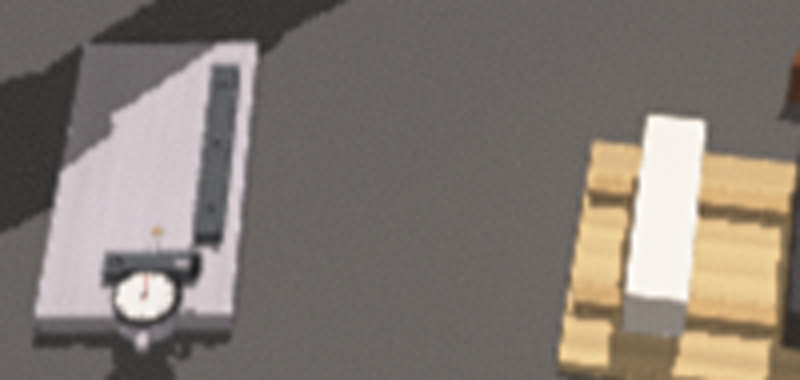

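```bash
python3 - <<'E'
from h import *
C=cam("scene")
def P(l,z):return px2w(C,np.array(l)/4-.375+[135,145],z)
w=P([(648,115),(706,121),(687,300),(627,294)],.064)
g=P([(84,43),(258,42),(234,319),(36,319)],.022)
for n,q in(("w",w),("g",g)):
    print(n,q[:,:2].round(4).tolist(),"c",q.mean(0).round(4))
    print(" sides",[round(float(np.linalg.norm(q[i]-q[i-1])),4) for i in range(4)])
    e=(q[2]+q[3]-q[0]-q[1]);print(" yaw",np.degrees(np.arctan2(e[1],e[0])))
s=sense();print("tool axes",rot(s["tool_rot"]).round(3).tolist())
E
```

```text
w [[0.4356, 0.1399], [0.4367, 0.1799], [0.5968, 0.1747], [0.5965, 0.1366]] c [0.5164 0.1578 0.064 ]
 sides [0.1609, 0.04, 0.1602, 0.038]
 yaw -1.5126427458881802
g [[0.3688, -0.285], [0.3521, -0.1553], [0.6144, -0.1181], [0.6302, -0.2475]] c [ 0.4914 -0.2015  0.022 ]
 sides [0.2641, 0.1308, 0.2649, 0.1304]
 yaw 8.128743948754785
tool axes [[0.895, 0.446, -0.001], [0.446, -0.895, 0.001], [-0.0, -0.002, -1.0]]
```

Checked against the given sizes: the prism measures 160 x 39 mm, centred at (0.516, 0.158) with yaw -1.5°. The gauge is centred at (0.491, -0.2015) with yaw about 8°. Setting out towards the prism now.

Request:
send_rows([
  [1.2,-1.3,0,4],
  [3.4,-3.7,0,10],
  [5.9,-6.5,0,16],
  [8.5,-9.3,0,22],
  [11,-12.1,0,28],
], claw=1)

```text
t: 0.52
tcp_pos: [0.3455, -0.4452, 0.4041]
tool_rot: [-0.0, 1.0, -0.016, -0.0]
wrist_force: [1.7, 0.8, 0.2]
opening: 0.088
grasp_force: 0.0
```

Request:
send_rows([
  [1,-3.8,0,0],
  [2,-7.6,0,0],
  [3,-11.4,0,0],
  [4,-15.2,0,0],
  [5,-19,0,0],
])

```text
t: 0.93
tcp_pos: [0.4003, -0.2564, 0.4045]
tool_rot: [-0.0, 1.0, -0.013, -0.0]
wrist_force: [1.0, 0.4, -0.3]
opening: 0.0878
grasp_force: 0.0
```

Request:
send_rows([
  [1,-3.8,0.5,0],
  [2,-7.6,1,0],
  [3,-11.4,2,0],
  [4,-15.2,3,0],
  [5,-19,4,0],
])

```text
t: 1.35
tcp_pos: [0.4554, -0.068, 0.3643]
tool_rot: [0.0, 1.0, -0.014, 0.0]
wrist_force: [0.8, -0.6, -0.5]
opening: 0.0878
grasp_force: 0.0
```

Request:
send_rows([
  [1,-3.8,1,0],
  [2,-7.6,2,0],
  [3,-11.4,3,0],
  [4,-15.2,3.5,0],
  [5,-19,4,0],
])

```text
t: 1.77
tcp_pos: [0.5105, 0.1205, 0.3238]
tool_rot: [0.0, 1.0, -0.014, -0.001]
wrist_force: [0.9, 0.0, 1.0]
opening: 0.0879
grasp_force: 0.0
```

Request:
send_rows([
  [0.2,-2,0,0],
  [0.5,-3.7,0,0],
  [0.5,-3.7,0,0],
  [0.5,-3.7,0,0],
])

```text
t: 2.1
tcp_pos: [0.5164, 0.156, 0.3243]
tool_rot: [0.0, 1.0, -0.013, -0.0]
wrist_force: [0.1, -0.7, 0.4]
opening: 0.0877
grasp_force: 0.0
```

```bash
python3 - <<'E'
from h import *
s=sense();print(s["tcp_pos"],np.round(s["qpos"],2))
C=cam("wrist",s);a=get_image("wrist");cv2.imwrite("pics/w1.png",a)
hsv=cv2.cvtColor(a,cv2.COLOR_BGR2HSV)
m=((hsv[...,2]>190)&(hsv[...,1]<40)).astype(np.uint8)
n,l,st,ce=cv2.connectedComponentsWithStats(m);i=1+st[1:,4].argmax();print(st[i])
c=max(cv2.findContours((l==i).astype(np.uint8),0,2)[0],key=cv2.contourArea)
b=cv2.boxPoints(cv2.minAreaRect(c));print(b.round(1).tolist())
q=px2w(C,b,.064);print(q.round(4).tolist(),q.mean(0).round(4))
print("tcp should be",s["tcp_pos"][:2])
E
```

```text
[0.51637355 0.15604013 0.32425638] [-0.16  0.37 -0.31  1.94  0.15  0.85 -2.14]
[ 228  119   58  174 9256]
[[228.0, 119.0], [285.0, 119.0], [285.0, 292.0], [228.0, 292.0]]
[[0.5742, 0.1748, 0.064], [0.5733, 0.1359, 0.064], [0.4388, 0.1363, 0.064], [0.44, 0.1814, 0.064]] [0.5066 0.1571 0.064 ]
tcp should be [0.51637355 0.15604013]
```

View pics/w1.png

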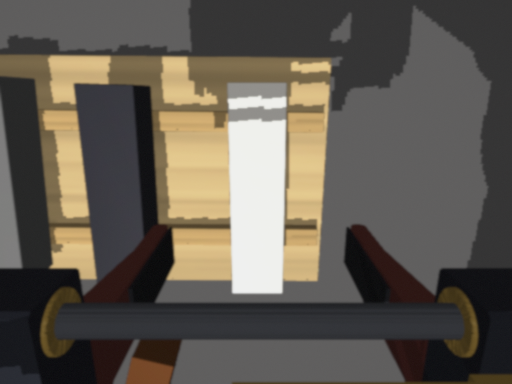

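The wrist picture shows the white prism's top face with corners at about (228,83), (286,83), (282,293) and (232,293). It sits midway between the fingers, with the dark prism clear to the left.

```bash
python3 - <<'E'
from h import *
C=cam("wrist")
q=px2w(C,[(228,83),(286,83),(282,293),(232,293)],.064);print(q.round(4).tolist(),q.mean(0).round(4))
e=q[0]+q[1]-q[2]-q[3];print(np.degrees(np.arctan2(e[1],e[0])))
E
```

```text
[[0.5978, 0.172, 0.064], [0.5968, 0.1335, 0.064], [0.438, 0.1374, 0.064], [0.4391, 0.177, 0.064]] [0.5179 0.155  0.064 ]
-1.5981630713055293
```

Request:
send_rows([
  [0.1,0,2,0],
  [0.1,0,5,0],
  [0.1,0,8,0],
  [0.1,0,9.8,0],
  [0.1,0,10.3,0],
])

```text
t: 2.57
tcp_pos: [0.5163, 0.1529, 0.2188]
tool_rot: [0.001, 1.0, -0.015, -0.002]
wrist_force: [-1.2, -0.5, 0.0]
opening: 0.088
grasp_force: 0.0
```

Request:
send_rows([
  [0,0,0,0],
  [0,0,0,0],
  [0,0,0,0],
  [0,0,0,0],
  [0,0,0,0],
], claw=0)

```text
t: 2.98
tcp_pos: [0.5181, 0.1556, 0.2228]
tool_rot: [-0.0, 1.0, -0.014, 0.001]
wrist_force: [-0.5, -0.3, 0.3]
opening: 0.0582
grasp_force: 0.0
```

Request:
send_rows([
  [0,0,0,0],
  [0,0,0,0],
  [0,0,0,0],
  [0,0,0,0],
  [0,0,0,0],
])

```text
t: 3.4
tcp_pos: [0.5178, 0.1561, 0.2221]
tool_rot: [-0.0, 1.0, -0.013, 0.0]
wrist_force: [-0.5, 1.0, 3.7]
opening: 0.0399
grasp_force: 30.0
```

Gripped. Next I'll lift it and work out the corner from the first crop.

Request:
send_rows([
  [0,0,-0.5,0],
  [0,0,-1.5,0],
  [0,0,-3,0],
  [0,0,-5,0],
  [0,0,-7,0],
])

```text
t: 3.82
tcp_pos: [0.5169, 0.155, 0.292]
tool_rot: [0.001, 1.0, -0.014, -0.001]
wrist_force: [0.7, 0.6, -4.9]
opening: 0.0396
grasp_force: 30.0
```

```bash
python3 - <<'E'
from h import *
s=sense();print(s["tcp_pos"],s["wrist_force"],s["opening"],s["grasp_force"])
C=cam("scene")
def P(l,z):return px2w(C,np.array(l)/4-.375+[135,145],z)
g=P([(84,43),(258,42),(234,319),(36,319)],.022).mean(0)
f=P([(212,66),(195,245),(105,253),(199,250)],.034)
tip=P([(157,232)],.050)
for yaw in(8.1,):
    t=np.radians(yaw);B=np.array([[np.cos(t),np.sin(t)],[-np.sin(t),np.cos(t)]])
    print("gauge frame fence ends, stop edge",((f-g)[:,:2]@B.T).round(4).tolist(),((tip-g)[:,:2]@B.T).round(4), f.round(4).tolist())
E
```

```text
[0.51693959 0.15504493 0.29204543] [ 0.67318397  0.55645867 -4.85035916] 0.039642388480654114 29.999297261238098
gauge frame fence ends, stop edge [[-0.0937, 0.0349], [0.0792, 0.0366], [0.085, -0.0232], [0.0837, 0.0396]] [[0.0811 0.0133]] [[0.3937, -0.1801, 0.034], [0.5646, -0.1541, 0.034], [0.5788, -0.2124, 0.034], [0.5686, -0.1505, 0.034]]
```

Request:
send_rows([
  [-0.1,1,-0.3,0],
  [-0.3,3,-0.3,-2],
  [-0.6,6,-0.3,-4],
  [-0.9,9.5,-0.3,-6],
  [-1.2,13,-0.3,-9.8],
])

```text
t: 4.23
tcp_pos: [0.5009, 0.0241, 0.2939]
tool_rot: [0.0, 0.997, 0.073, -0.001]
wrist_force: [0.4, -1.1, -5.1]
opening: 0.0401
grasp_force: 30.0
```

Request:
send_rows([
  [-0.8,3.5,0,0],
  [-1.7,7,0,0],
  [-2.5,10.5,0,0],
  [-3.3,13.7,0,0],
  [-4,16.5,0,0],
])

```text
t: 4.65
tcp_pos: [0.4844, -0.1464, 0.2939]
tool_rot: [0.0, 0.997, 0.071, -0.001]
wrist_force: [0.2, 0.5, -4.7]
opening: 0.0399
grasp_force: 30.0
```

Request:
send_rows([
  [-0.5,2.4,0,0],
  [-1,4.4,0,0],
  [-1.4,6,0,0],
  [-1.4,6,0,0],
  [-1.4,6,0,0],
])

```text
t: 5.07
tcp_pos: [0.4797, -0.2059, 0.2938]
tool_rot: [-0.0, 0.998, 0.07, -0.001]
wrist_force: [0.3, 0.1, -3.7]
opening: 0.0398
grasp_force: 30.0
```

```bash
python3 - <<'E'
from h import *
s=sense();print(s["tcp_pos"],s["tool_rot"],s["wrist_force"],s["torque"])
C=cam("wrist",s);a=get_image("wrist");cv2.imwrite("pics/w2.png",a)
for n,p in(("fence",[-.087,.078]),):
  for y in (.035,):
    t=np.radians(8.2);B=np.array([[np.cos(t),-np.sin(t)],[np.sin(t),np.cos(t)]])
    P=[np.r_[B@[x,y]+[.4914,-.2015],.034] for x in p];print(w2px(C,P).round(1).tolist())
E
```

```text
[ 0.47965451 -0.20592758  0.29384971] [-1.18921116e-04  9.97515973e-01  7.04340913e-02 -9.52733241e-04] [ 0.26884733  0.10451094 -3.70676832] [ 0.02660931 -0.03477757 -0.04327839]
[[210.2, 289.3], [200.1, 67.4]]
```

View pics/w2.png

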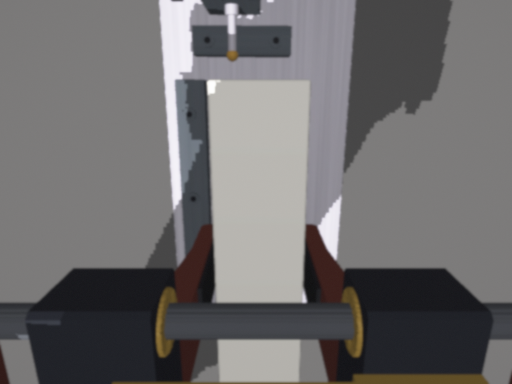

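The wrist view shows the held prism with its far end at row 81, columns 208–309. The end stop's front edge runs (194,56)–(291,56), the plunger tip is at (232,56), and the fence is at left, at columns 177–207. The plate edges run (162,0)–(177,260) and (354,0)–(339,210).

```bash
python3 - <<'E'
from h import *
C=cam("wrist");a=cv2.imread("pics/w2.png")
# subpixel edge columns along rows
g=cv2.GaussianBlur(cv2.cvtColor(a,cv2.COLOR_BGR2GRAY),(3,3),0).astype(float)
def edge(c0,c1,rows,z):
    pts=[]
    for r in rows:
        t=(r-rows[0])/(rows[-1]-rows[0]);c=c0+(c1-c0)*t
        k=np.arange(int(c)-5,int(c)+7);d=np.abs(np.diff(g[r,k]));
        pts.append(((k[:-1]+.5)@d**2/(d**2).sum(),r))
    q=px2w(C,pts,z)[:,:2];p=np.polyfit(q[:,0],q[:,1],1)
    for _ in range(3):
        e=np.abs(q[:,1]-np.polyval(p,q[:,0]));k=e<=np.percentile(e,75);p=np.polyfit(q[k,0],q[k,1],1)
    return np.degrees(np.arctan(p[0])).round(2),np.polyval(p,.48).round(4),e.mean().round(5)
print("plateR",edge(353,339,range(5,210),.022))
print("fence outer",edge(177,183,range(84,215),.034))
top=sense()["tcp_pos"][2]-.163+.006
print("prism top z",top)
print("prismL",edge(208.5,214.5,range(90,220),top));print("prismR",edge(309,305,range(90,220),top))
e=px2w(C,[(208,81),(309,81)],top);print("prism end",e.round(4).tolist())
f=px2w(C,[(194,56),(291,56)],.034);print("stop",f.round(4).tolist(),np.degrees(np.arctan2(*(f[0]-f[1])[[1,0]]))-90)
print("fence face top corner",px2w(C,[(207,80)],.034).round(4), "tip",px2w(C,[(232,56)],.05).round(4))
E
```

```text
plateR (np.float64(7.9), np.float64(-0.2685), np.float64(0.00016))
fence outer (np.float64(7.87), np.float64(-0.1483), np.float64(0.00018))
prism top z 0.13699696767478878
prismL (np.float64(8.07), np.float64(-0.1851), np.float64(3e-05))
prismR (np.float64(8.29), np.float64(-0.2247), np.float64(4e-05))
prism end [[0.5555, -0.1749, 0.137], [0.561, -0.2127, 0.137]]
stop [[0.5705, -0.1495, 0.034], [0.5796, -0.212, 0.034]] 8.243901585893056
fence face top corner [[ 0.5569 -0.1594  0.034 ]] tip [[ 0.5727 -0.1754  0.05  ]]
```

Yaw is within 0.3° and the gaps are about 18 mm to the stop and 16 mm to the fence. Lowering now.

Request:
send_rows([
  [0,0,1,0.2],
  [0,0,2.8,0.2],
  [0,0,4.6,0.2],
  [0,0,6,0.2],
  [0,0,6.7,0.2],
])

```text
t: 5.53
tcp_pos: [0.4802, -0.203, 0.2253]
tool_rot: [-0.001, 0.997, 0.071, -0.002]
wrist_force: [0.9, 0.1, -4.2]
opening: 0.0398
grasp_force: 30.0
```

Request:
send_rows([
  [0,0,0,0],
  [0,0,0.1,0],
  [0,0,0.2,0],
  [0,0,0.3,0],
  [0,0,0.3,0],
])

```text
t: 5.95
tcp_pos: [0.4813, -0.2045, 0.2252]
tool_rot: [0.0, 0.998, 0.07, 0.001]
wrist_force: [0.1, -0.2, -5.1]
opening: 0.0396
grasp_force: 30.0
```

Request:
send_rows([
  [0,0,0.1,0],
  [0,0,0.2,0],
  [0,0,0.3,0],
  [0,0,0.3,0],
])

```text
t: 6.28
tcp_pos: [0.4809, -0.2044, 0.2215]
tool_rot: [-0.0, 0.998, 0.07, -0.0]
wrist_force: [-0.3, -0.1, -4.6]
opening: 0.0399
grasp_force: 30.0
```

Request:
send_rows([
  [0,0,0.05,0],
  [0,0,0.1,0],
  [0,0,0.15,0],
  [0,0,0.15,0],
  [0,0,0.15,0],
])

```text
t: 6.7
tcp_pos: [0.481, -0.2045, 0.2201]
tool_rot: [0.0, 0.998, 0.07, 0.0]
wrist_force: [0.1, -0.1, -4.8]
opening: 0.0398
grasp_force: 30.0
```

Request:
send_rows([
  [0,0,0.03,0],
  [0,0,0.06,0],
  [0,0,0.09,0],
  [0,0,0.1,0],
  [0,0,0.1,0],
])

```text
t: 7.12
tcp_pos: [0.481, -0.2044, 0.2201]
tool_rot: [0.0, 0.998, 0.07, 0.0]
wrist_force: [-3.6, 1.4, 7.6]
opening: 0.04
grasp_force: 30.0
```

Contact with the plate. I'll ease off half a millimetre, then slide toward the fence, which is along tool -y.

Request:
send_rows([
  [0,0,-0.05,0],
  [0,-0.2,-0.05,0],
  [0,-0.4,-0.05,0],
  [0,-0.6,-0.05,0],
  [0,-0.8,-0.05,0],
])

```text
t: 7.53
tcp_pos: [0.4803, -0.1968, 0.2201]
tool_rot: [0.0, 0.998, 0.07, 0.001]
wrist_force: [0.5, -3.0, 3.5]
opening: 0.04
grasp_force: 30.0
```

Request:
send_rows([
  [0,-0.1,0,0],
  [0,-0.2,0,0],
  [0,-0.3,0,0],
  [0,-0.4,0,0],
  [0,-0.4,0,0],
])

```text
t: 7.95
tcp_pos: [0.4797, -0.1927, 0.2201]
tool_rot: [0.0, 0.998, 0.07, 0.001]
wrist_force: [0.5, -3.6, 5.5]
opening: 0.0399
grasp_force: 30.0
```

Request:
send_rows([
  [0,-0.1,0,0],
  [0,-0.2,0,0],
  [0,-0.2,0,0],
])

```text
t: 8.2
tcp_pos: [0.4794, -0.1907, 0.2201]
tool_rot: [0.0, 0.998, 0.07, 0.001]
wrist_force: [0.2, -4.0, 6.3]
opening: 0.0393
grasp_force: 30.0
```

Request:
send_rows([
  [0,-0.05,0,0],
  [0,-0.1,0,0],
  [0,-0.1,0,0],
])

```text
t: 8.45
tcp_pos: [0.4793, -0.1898, 0.2201]
tool_rot: [0.0, 0.998, 0.07, 0.001]
wrist_force: [1.4, -3.0, 6.4]
opening: 0.0397
grasp_force: 30.0
```

Request:
send_rows([
  [0,-0.05,0,0],
  [0,-0.1,0,0],
  [0,-0.1,0,0],
])

```text
t: 8.7
tcp_pos: [0.4791, -0.189, 0.2201]
tool_rot: [0.0, 0.998, 0.07, 0.001]
wrist_force: [1.0, -4.4, 5.4]
opening: 0.0396
grasp_force: 30.0
```

Request:
send_rows([
  [0,-0.05,0,0],
  [0,-0.1,0,0],
  [0,-0.1,0,0],
])

```text
t: 8.95
tcp_pos: [0.479, -0.1887, 0.2201]
tool_rot: [0.001, 0.998, 0.069, 0.001]
wrist_force: [0.8, -6.0, 3.9]
opening: 0.0397
grasp_force: 30.0
```

Request:
send_rows([
  [0.2,0,0,0],
  [0.4,0,0,0],
  [0.6,0,0,0],
  [0.8,0,0,0],
  [1.0,0,0,0],
])

```text
t: 9.37
tcp_pos: [0.4863, -0.1878, 0.22]
tool_rot: [0.001, 0.998, 0.069, -0.003]
wrist_force: [-10.0, -6.0, 17.5]
opening: 0.0401
grasp_force: 30.0
```

Request:
send_rows([
  [0.1,0,0,0],
  [0.2,0,0,0],
  [0.3,0,0,0],
  [0.4,0,0,0],
  [0.4,0,0,0],
])

```text
t: 9.78
tcp_pos: [0.4905, -0.1872, 0.22]
tool_rot: [0.001, 0.998, 0.069, -0.003]
wrist_force: [-8.3, -5.9, 15.5]
opening: 0.0401
grasp_force: 30.0
```

Request:
send_rows([
  [0,0,-0.03,0],
  [0.1,0,-0.06,0],
  [0.2,0,-0.06,0],
  [0.2,0,-0.06,0],
])

```text
t: 10.12
tcp_pos: [0.4922, -0.187, 0.22]
tool_rot: [0.001, 0.998, 0.069, -0.003]
wrist_force: [-8.1, -6.6, 9.4]
opening: 0.04
grasp_force: 30.0
```

Request:
send_rows([
  [0.05,0,0,0],
  [0.1,0,0,0],
  [0.1,0,0,0],
])

```text
t: 10.37
tcp_pos: [0.493, -0.1869, 0.22]
tool_rot: [0.001, 0.998, 0.069, -0.003]
wrist_force: [-8.5, -7.0, 11.2]
opening: 0.0399
grasp_force: 30.0
```

Request:
send_rows([
  [0.05,0,-0.03,0],
  [0.1,0,-0.03,0],
  [0.1,0,-0.03,0],
])

```text
t: 10.62
tcp_pos: [0.494, -0.1868, 0.22]
tool_rot: [0.001, 0.998, 0.069, -0.003]
wrist_force: [-8.0, -6.7, 7.4]
opening: 0.0394
grasp_force: 30.0
```

Request:
send_rows([
  [0.05,0,0,0],
  [0.1,0,0,0],
  [0.1,0,0,0],
])

```text
t: 10.87
tcp_pos: [0.495, -0.1866, 0.22]
tool_rot: [0.0, 0.998, 0.069, -0.003]
wrist_force: [-6.7, -7.1, 7.9]
opening: 0.0396
grasp_force: 30.0
```

Request:
send_rows([
  [0.05,0,0,0],
  [0.1,0,0,0],
  [0.1,0,0,0],
])

```text
t: 11.12
tcp_pos: [0.4959, -0.1865, 0.22]
tool_rot: [0.001, 0.998, 0.069, -0.003]
wrist_force: [-7.5, -7.2, 8.5]
opening: 0.0397
grasp_force: 30.0
```

Request:
send_rows([
  [0.05,0,0,0],
  [0.1,0,0,0],
  [0.1,0,0,0],
])

```text
t: 11.37
tcp_pos: [0.4965, -0.1865, 0.22]
tool_rot: [0.0, 0.998, 0.069, -0.004]
wrist_force: [-7.9, -7.5, 10.4]
opening: 0.04
grasp_force: 30.0
```

Request:
send_rows([
  [0.05,0,0,0],
  [0.1,0,0,0],
  [0.1,0,0,0],
])

```text
t: 11.62
tcp_pos: [0.4969, -0.1864, 0.22]
tool_rot: [0.0, 0.998, 0.069, -0.005]
wrist_force: [-11.8, -7.3, 12.3]
opening: 0.04
grasp_force: 30.0
```

```bash
python3 - <<'E'
from h import *
s=sense();print(s["tcp_pos"],s["wrist_force"],s["torque"],s["tool_rot"])
a=get_image("wrist");cv2.imwrite("pics/w3.png",cv2.resize(a[0:260,150:370],None,fx=2.3,fy=2.3,interpolation=2))
E
```

```text
[ 0.49690502 -0.18642993  0.22000323] [-11.83909124  -7.2605192   12.27953506] [-1.488951    2.28926273  0.00872025] [ 4.58851581e-04  9.97624351e-01  6.87358088e-02 -4.56430323e-03]
```

View pics/w3.png

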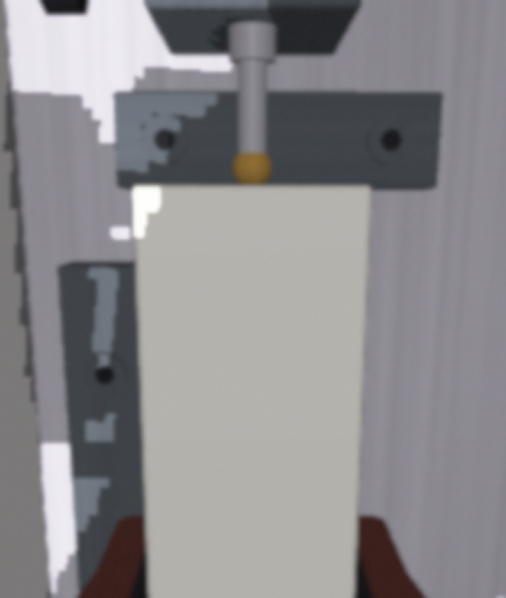

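The prism's end has pushed the plunger's brass tip back to the stop face, and its left side lies along the fence. I'll cut the down load and press further on both.

Request:
send_rows([
  [0,0,-0.04,0],
  [0.05,-0.05,-0.04,0],
  [0.05,-0.1,-0.04,0],
  [0.05,-0.1,-0.04,0],
])

```text
t: 12.0
tcp_pos: [0.497, -0.1862, 0.22]
tool_rot: [0.001, 0.998, 0.068, -0.005]
wrist_force: [-10.7, -10.2, 8.0]
opening: 0.0394
grasp_force: 30.0
```

Request:
send_rows([
  [0,-0.05,0,0],
  [0.05,-0.1,0,0],
  [0.05,-0.1,0,0],
])

```text
t: 12.25
tcp_pos: [0.497, -0.1861, 0.22]
tool_rot: [0.001, 0.998, 0.068, -0.005]
wrist_force: [-11.0, -12.7, 9.1]
opening: 0.0398
grasp_force: 30.0
```

Request:
send_rows([
  [0.05,-0.05,-0.03,0],
  [0.1,-0.1,-0.03,0],
  [0.15,-0.15,-0.03,0],
  [0.15,-0.2,-0.03,0],
])

```text
t: 12.58
tcp_pos: [0.4975, -0.1856, 0.2201]
tool_rot: [0.002, 0.998, 0.067, -0.006]
wrist_force: [-12.2, -19.3, 6.6]
opening: 0.0396
grasp_force: 30.0
```

```bash
python3 - <<'E'
from h import *
s=sense();print(s["tcp_pos"],s["wrist_force"],s["torque"],s["tool_rot"],s["opening"])
Q=rot(s["tool_rot"]);print(Q.round(4).tolist())
f=np.array(s["wrist_force"]);t=np.radians(7.9);print("gauge f",f[0]*np.cos(t)+f[1]*np.sin(t),-f[0]*np.sin(t)+f[1]*np.cos(t))
a=get_image("scene");b=get_image("side")
A=cv2.resize(a[140:235,125:225],None,fx=4,fy=4,interpolation=2);B=cv2.resize(b[150:215,240:360],(400,217),interpolation=2)
o=np.zeros((380,800,3),np.uint8);o[:,:400]=A;o[:217,400:]=B
cv2.imwrite("pics/s2.png",o)
E
```

```text
[ 0.49745838 -0.18557366  0.2200541 ] [-12.22498116 -19.31865356   6.6476993 ] [-4.08459467  2.44131689  0.07904419] [ 0.00239683  0.99770936  0.06734374 -0.00592602] 0.039590579760044146
[[0.9909, 0.1344, -0.0115], [0.1344, -0.9909, -0.0056], [-0.0121, 0.004, -0.9999]]
gauge f -14.764203093930762 -17.455052181832713
```

View pics/s2.png

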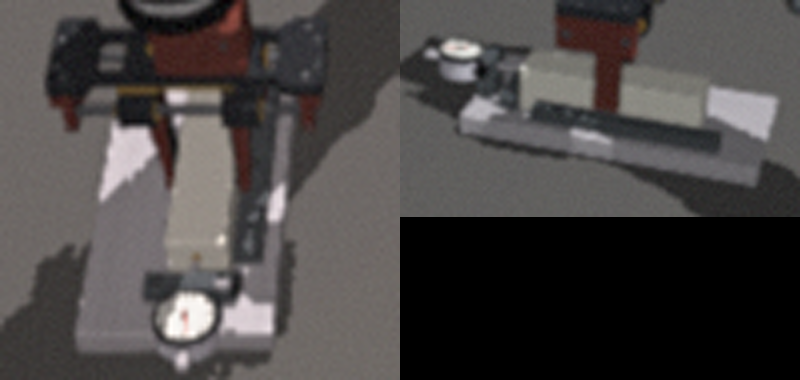

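The pictures show the prism flat on the plate, along the fence and against the stop, with the plunger pushed in. The torque about z is near zero, which agrees with even flush contact. The fence push is a bit high at 17 N, so I'll ease it slightly and hold.

Request:
send_rows([
  [0,0.05,0.02,0],
  [0,0.1,0.02,0],
  [0,0.1,0.02,0],
  [0,0.1,0.02,0],
  [0,0.1,0.02,0],
])

```text
t: 13.1
tcp_pos: [0.4975, -0.1858, 0.22]
tool_rot: [0.002, 0.998, 0.068, -0.006]
wrist_force: [-14.8, -15.0, 10.4]
opening: 0.0397
grasp_force: 30.0
```

Request:
send_rows([
  [0,0,0,0],
  [0,0,0,0],
  [0,0,0,0],
  [0,0,0,0],
  [0,0,0,0],
])

```text
t: 13.52
tcp_pos: [0.4975, -0.1858, 0.22]
tool_rot: [0.002, 0.998, 0.068, -0.006]
wrist_force: [-14.3, -15.5, 10.5]
opening: 0.0397
grasp_force: 30.0
```

```bash
python3 - <<'E'
from h import *
s=sense();Q=rot(s["tool_rot"]);f=np.array(s["wrist_force"]);t=np.radians(7.9)
print(s["t"],s["tcp_pos"],Q.round(4).tolist(),"gauge f",f[0]*np.cos(t)+f[1]*np.sin(t),-f[0]*np.sin(t)+f[1]*np.cos(t),f[2],s["torque"])
C=cam("wrist",s);a=get_image("wrist")
cv2.imwrite("pics/w4.png",cv2.resize(a[50:240,165:345],(720,600),interpolation=2)) if 0 else cv2.imwrite("pics/w4.png",cv2.resize(a[60:210,165:345],(720,600),interpolation=2))
E
```

```text
13.5167 [ 0.49754804 -0.18579135  0.22003113] [[0.9908, 0.1349, -0.0119], [0.1348, -0.9909, -0.0046], [-0.0124, 0.0029, -0.9999]] gauge f -16.347704797704687 -13.411281096843755 10.46967426952286 [-3.30141139  2.78266056  0.05144328]
```

View pics/w4.png

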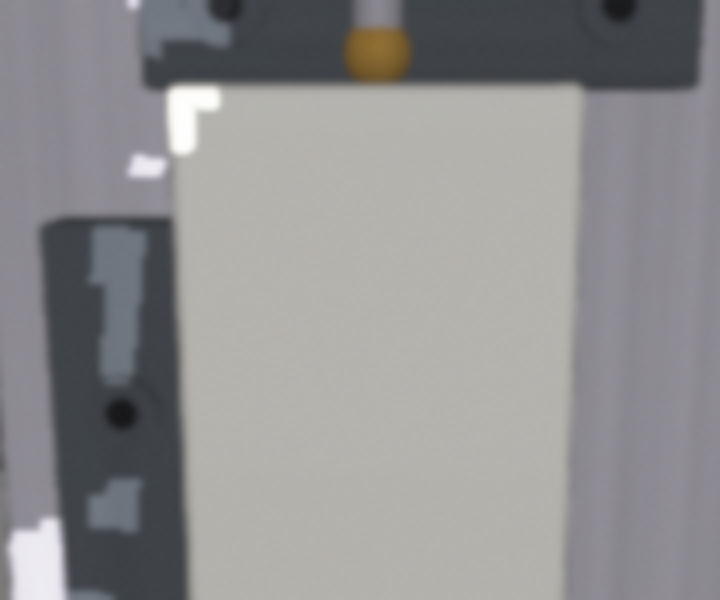

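The close view shows the prism's end on the stop edge and parallel to it, with the plunger pressed in and its side along the fence. Now I'll hold it.

Request:
send_rows([
  [0,0,0,0],
  [0,0,0,0],
  [0,0,0,0],
  [0,0,0,0],
  [0,0,0,0],
])

```text
t: 13.98
tcp_pos: [0.4975, -0.1858, 0.22]
tool_rot: [0.002, 0.998, 0.068, -0.006]
wrist_force: [-13.5, -14.6, 10.2]
opening: 0.0397
grasp_force: 30.0
```

Request:
send_rows([
  [0,0,0,0],
  [0,0,0,0],
  [0,0,0,0],
  [0,0,0,0],
  [0,0,0,0],
])

```text
t: 14.4
tcp_pos: [0.4975, -0.1858, 0.22]
tool_rot: [0.002, 0.998, 0.068, -0.006]
wrist_force: [-14.0, -15.2, 10.5]
opening: 0.04
grasp_force: 30.0
```

Request:
send_rows([
  [0,0,0,0],
  [0,0,0,0],
  [0,0,0,0],
  [0,0,0,0],
  [0,0,0,0],
])

```text
t: 14.82
tcp_pos: [0.4975, -0.1858, 0.22]
tool_rot: [0.002, 0.998, 0.068, -0.006]
wrist_force: [-14.7, -15.3, 9.3]
opening: 0.0397
grasp_force: 30.0
```

Request:
send_rows([
  [0,0,0,0],
  [0,0,0,0],
  [0,0,0,0],
  [0,0,0,0],
  [0,0,0,0],
])

```text
t: 15.23
tcp_pos: [0.4975, -0.1858, 0.22]
tool_rot: [0.002, 0.998, 0.068, -0.006]
wrist_force: [-14.4, -15.2, 9.1]
opening: 0.0397
grasp_force: 30.0
```

Request:
send_rows([
  [0,0,0,0],
  [0,0,0,0],
  [0,0,0,0],
  [0,0,0,0],
  [0,0,0,0],
])

```text
t: 15.65
tcp_pos: [0.4975, -0.1858, 0.22]
tool_rot: [0.002, 0.998, 0.068, -0.006]
wrist_force: [-13.5, -15.3, 10.0]
opening: 0.0402
grasp_force: 30.0
```

Request:
send_rows([
  [0,0,0,0],
  [0,0,0,0],
  [0,0,0,0],
  [0,0,0,0],
  [0,0,0,0],
])

```text
t: 16.07
tcp_pos: [0.4975, -0.1858, 0.22]
tool_rot: [0.002, 0.998, 0.068, -0.006]
wrist_force: [-13.4, -15.1, 10.5]
opening: 0.0398
grasp_force: 30.0
```

Request:
send_rows([
  [0,0,0,0],
  [0,0,0,0],
  [0,0,0,0],
  [0,0,0,0],
  [0,0,0,0],
])

```text
t: 16.48
tcp_pos: [0.4975, -0.1858, 0.22]
tool_rot: [0.002, 0.998, 0.068, -0.006]
wrist_force: [-14.2, -15.1, 9.4]
opening: 0.0398
grasp_force: 30.0
```

Request:
send_rows([
  [0,0,0,0],
  [0,0,0,0],
  [0,0,0,0],
  [0,0,0,0],
  [0,0,0,0],
])

```text
t: 16.9
tcp_pos: [0.4975, -0.1858, 0.22]
tool_rot: [0.002, 0.998, 0.068, -0.006]
wrist_force: [-13.2, -15.1, 10.2]
opening: 0.0396
grasp_force: 30.0
```

Request:
send_rows([
  [0,0,0,0],
  [0,0,0,0],
  [0,0,0,0],
  [0,0,0,0],
  [0,0,0,0],
])

```text
t: 17.32
tcp_pos: [0.4975, -0.1858, 0.22]
tool_rot: [0.002, 0.998, 0.068, -0.006]
wrist_force: [-14.8, -14.7, 9.8]
opening: 0.0396
grasp_force: 30.0
```

Steady for more than 3.8 s, so I'm handing it in.

```bash
python3 -c "
from rig import *
print(sign_off())"
```

```text
the job is handed in; nothing more can be done
None
```

The white prism lies flat on the gauge plate, held at about 13 N toward the long fence and 16 N toward the end stop for over 4 s with the plunger pushed in; I handed the job in still pressing it there, and the sign-off returned no verdict.

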